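# Clamp a circuit module and hold the test fixture's cam at full lift

### The arm

A 7-joint arm with a two-finger parallel gripper is mounted at the origin on the work surface. World frame = base frame: x ahead of the robot, y to its left, z up, the work surface at z = 0. Lengths are in m, angles in rad, forces in N, time in s.
With the tool pointing down it reaches from about 0.35 to 0.9 m from the base axis. Payload 19.9 kg.
Tool frame: the origin (TCP) lies between the finger pads; the fingertips stand 25 mm ahead of it and the grasp point (between the pads) lies 6 mm ahead of it; z points along the fingers, y is the line along which they close (so a half turn about z gives the same grasp; the last joint's range is limited). The gripper opens to 94 mm and grips with 3 to 60 N. Pads are 16 mm wide; open, the fingers measure 119 mm over their backs; the gripper's body (75 mm by 177 mm) begins 78 mm behind the grasp point.
Start: joints at [-1.179, 0.417, -0.01, 1.614, 0.005, 1.111, -0.053], TCP at [0.262, 0.567, 0.23] pointing down, gripper open.
Joint ranges: [-2.81, 2.81], [-0.39, 2.02], [-1.27, 1.25], [0.06, 2.57], [-1.19, 4.33], [0.19, 2], [-2.82, 2.82]. Speed limits (rad/s): [1.89, 1.89, 2.39, 2.39, 3.01, 3.01, 3.01].

### API

Orientations are given as a unit quaternion [x, y, z, w].
In Python, from workcell import r, optics gives the robot as it stands.
- The arm moves only by the tool carry_out, never from a script. Its argument "moves" is a list of rows, each a list of 5 numbers: the shift along the tool's x, y, z in m, then the turn about the tool's z in rad, then the opening, from 0 (shut) to 1 (fully open). In form: [[x, y, z, turn, jaw], ...]. A call has 1 to 8 rows; each row is the pose to reach, as a shift and turn from the pose commanded when the call began, along the tool's axes at that moment; what a row does not reach only later rows make up. A row lasts 1/8 s, in which the tool goes at most 62.5 mm and 10.7 degrees, less where a joint would pass 70% of its speed; a pose out of reach is approached as far as the arm can. A call with a gripper value outside its range is refused whole. The fingers move at their own pace and stop on an object; the grip force is fixed at half the most. Time passes only in rows, so rows that repeat a pose let the fingers close. It gives the time, the measured TCP pose, the force, the opening and the grip force at its end, in the units of the state.
- r.observe(): the state, without advancing time (a new reading comes with each control period).
- optics.camera(name): name is "scene" or "top" or "wrist"; returns the picture (420x560x3 uint8, blue, green, red); there is no depth.
- optics.get_calibration(name): a dict with "mtx" (3x3 intrinsics, pixels), "dist" ([k1, k2, p1, p2, k3] as OpenCV has them; the pictures are not rectified), "R" (3x3) and "t" (3): a world point X has camera coordinates R X + t. Camera axes: x right, y down, z forward; pixel columns grow to the right and rows downward; lengths in m; the calibration is good to about 2 mm. A picture is of the moment at which its call begins: read the wrist's pose just before it. get_calibration takes no time and is no camera call; for the wrist camera it gives the pose at the moment of the call.
- r.job_done(): hands the job in; it is judged then, once.
The state is a dict: "t": time; "joint_positions": joint angles; "joint_vel": joint speeds; "effort": joint torques, N m; "eef_pos": TCP position; "tcp_rot": TCP orientation; "ft_force": force on the tool from outside, world axes, zero at the start; "wrist_torque": the same for the moment, N m; "finger_gap": finger opening in m; "gripper_force": force on a finger pad.
Only numpy, scipy, OpenCV 4.12 (cv2) and the standard library are available. Lean on these libraries where they do the work, as an engineer would, in place of code of your own. Each camera call takes 0.05 s, during which the arm holds its last target. There are 200 camera calls.

### The job

On the board test fixture, slide the yellow-tabbed jaw shut until it presses the green circuit module firmly against the fixed steel stop. Then swing the red-handled cam lever up to straight upright, its highest lift, so that the module is raised onto the probe pins, and hold it there: finish with the gripper still holding the lever, which springs back if let go. Leave the jaw shut and the other things on the bench where they are.

Things in the scene. Friction and masses are not known exactly. Their poses are not given: they have to be found in the camera images.
- fixture: Test fixture fixed to the bench. Dark base 220 (x) x 370 (y) x 20 mm, origin under its centre; x away from the robot, y left (frame used below, mm). On it a lifting deck (x -55..55, y -47..148, top at z 80 when down), at the rear a column (x 75..100, y -16..16) with an arm over the deck (x 25..100, z 128..142) carrying the probe bar; cam lever on the right.
- module: Loose green circuit module on the deck, flat box 80 (x) x 60 (y) x 10 mm, about 0.12 kg, finned heat sink up to 21 mm high on its front half, brass contact strip along its rear (+x) edge. Origin under its centre. It starts 3 to 17 mm left of the stop, nearly square; the jaw must push it right until it touches the stop.
- stop_face (a point): Middle of the face of the fixed steel stop on the deck (60 mm long in x, 22 mm high, 12 mm thick, to the right of the module). The face looks to +y and lies at fixture y = -30 mm. It rises with the deck; axes as the fixture's.
- jaw (a joint): Slide position of the jaw (m): 0 fully open, grows as it moves to fixture -y, towards module and stop. Starts between 0 and 0.012. Its sprung pad touches the clamped module at 0.045 with 2.5 N and yields 4 mm (6.5 N) until solid at 0.049; end of travel 0.060. Friction about 6 N: it stays where it is left, keeping the pad pressed. Rides on the deck.
- jaw_face (a point): Middle of the face of the jaw's sprung dark pad (44 mm long in x, 16 mm high), which looks to -y at the module; axes as the fixture's. Firmly shut means the pad is pressed in by 1 mm or more with the module against the stop.
- jaw_tab (a point): Top centre of the jaw's upright yellow tab, 30 (x) x 12 (y) x 44 mm high, top at z 124.5 with the deck down. It stands 55 mm to +y of the pad's face; pinch it along fixture y from above, or push it to -y. Between tab and pad lies a bar 9 mm high; the block behind the pad is 18.5 mm high (top at z 98.5).
- cam_lever (a joint): Angle of the cam lever (rad) about a level axis along fixture y. 0: at rest, leaning to fixture -x (robot), 0.67 rad above level. Grows as the grip swings up and over to +x. At 0.90 it stands upright and the lift is highest (10 mm); beyond, the deck sinks again; end of travel 1.75. A spring drives it back to 0, about 2 N at the grip; up to 4 N are needed on the way.
- lever_grip (a point): Centre of the red roller grip, 26 mm across and 32 mm long (along fixture y), that turns freely on the lever's end, 110 mm from the lever's axis. The rod below is 10 mm thick. Pinch it from above over its two flat ends, fingers closing along fixture y (70 mm free on the deck side), and carry it in an arc about the axis.
- lever_axis (a point): Point on the lever's axis of rotation in the lever's plane of swing: fixture x 30, y -136 mm, 50 mm above the bench. At full lift the grip is 110 mm straight above it.
- deck (a joint): Lift of the deck in m: 0 is down; the cam raises it to 0.010 at most, carrying stop, jaw and module.
- probe_bar: Black sprung bar with brass pins (14 x 52 x 20 mm) under the column's arm, above the module's contact strip; origin at the middle of the pin tips, 95.5 mm above the bench, 5.5 mm above the lowered strip. At full lift the module pushes it up about 4 mm with about 7 N.
- spare_module: Bystander: second green module, 80 x 60 x 21 mm, lying on the bench to the right; leave alone. Origin at the centre of its underside.
- plug_grey: Bystander: grey plug, 34 x 16 x 16 mm, on the fixture's base plate at its front left; leave alone.
- plug_blue: Bystander: blue plug, 34 x 16 x 16 mm, on the fixture's base plate at its rear right; leave alone.
- screwdriver: Bystander: orange screwdriver, 180 mm long, on the bench to the left; leave alone.
- meter: Bystander: yellow hand multimeter, 160 x 80 x 42 mm, on the bench to the left; leave alone.
- blue_tray: Bystander: small open blue tray, 150 x 100 x 50 mm, on the bench to the right; leave alone.
- tape_roll: Bystander: yellow roll 90 mm across, 24 mm high, on the bench to the right; leave alone.
Not all that is in view belongs to the job. What is shaped like the module but purple is not meant.

How it is judged:
On the way, in this order (a step that is already met when the one before it is completed fails the run):
1. the jaw presses the module against the stop, deck still down (y of jaw_face in the frame of module below 0.0325 m and y of module in the frame of stop_face between 0.027 and 0.0325 m and contact force between jaw and module above 2 N and value of joint deck below 0.004 m), for 0.1 s.
2. the cam lever is at its highest lift with the module on the probe pins, the module still clamped (value of joint cam_lever between 0.7 and 1.1 rad and contact force between probe_bar and module above 3 N and y of jaw_face in the frame of module below 0.0325 m and y of module in the frame of stop_face between 0.027 and 0.0325 m), for 0.2 s.
At the end, for the whole second after the job is handed in: Through the last second the fingers hold the cam lever (over 1 N) at rest within 0.2 rad of upright (joint 0.70 to 1.10), deck raised over 8.5 mm, module pressing on the probe pins with over 3 N, and still clamped: jaw face and stop each within 2.5 mm of the module's sides, the robot off the jaw (all of step 2 and value of joint deck above 0.0085 m and contact force between the fingers and cam_lever above 1 N and contact force between the arm and jaw below 0.5 N and velocity of joint cam_lever between -0.2 and 0.2 rad/s); the arm keeps its last pose, push and grip.
It fails at once if a plug on the fixture is shifted more than 50 mm (distance of any of plug_grey, plug_blue from where it was at the start of the episode above 0.05 m).
It fails at once if another thing on the bench is shifted more than 40 mm (distance of any of spare_module, screwdriver, meter, blue_tray, tape_roll from where it was at the start of the episode above 0.04 m).
It also fails if it takes over 45 s, if anything falls off the work surface, if the arm or the gripper's body presses on something with over 40 N, if the wrist force passes 120 N, or if a joint passes its speed limit or range.

## Working session

There is one attempt and no reset: what is moved stays moved. The work goes in short steps, Python scripts to look and compute and a tool call to move; the robot and the scene stay as the last step left them, time stands still between calls to the robot, and variables do not carry over. Pictures are saved under pics/ and viewed, at most 10 in all, crops included, and the job is handed in when it is done.

Besides the shell and the picture viewer there is one more tool, called after "Emit:" as name(argument=value, ...) on one line, values as JSON. carry_out: Moves the arm, as the interface text tells. Its arguments: {"type":"object","properties":{"moves":{"type":"array","items":{"type":"array","items":{"type":"number"}}}},"required":["moves"]}

```bash
mkdir -p pics
python3 - <<'E'
from workcell import r, optics
import cv2,numpy as np
s=r.observe();print({k:np.round(s[k],3) for k in ['t','eef_pos','tcp_rot','ft_force','finger_gap']})
for n in ['top','scene']:
    cv2.imwrite(f'pics/{n}0.png',optics.camera(n))
    c=optics.get_calibration(n);print(n,np.round(c['mtx'],1).tolist(),np.round(c['dist'],3),np.round(-np.array(c['R']).T@c['t'],3),np.round(c['R'],2).tolist())
E
```

```text
{'t': np.float64(0.0), 'eef_pos': array([0.262, 0.567, 0.23 ]), 'tcp_rot': array([ 0.215,  0.977, -0.001, -0.   ]), 'ft_force': array([0.23 , 0.159, 0.229]), 'finger_gap': np.float64(0.094)}
top [[442.2, 0.0, 280.7], [0.0, 442.2, 215.3], [0.0, 0.0, 1.0]] [0.006 0.    0.    0.    0.   ] [0.337 0.011 1.232] [[-0.02, -1.0, -0.03], [-0.99, 0.02, -0.16], [0.16, 0.02, -0.99]]
scene [[433.4, 0.0, 284.8], [0.0, 433.4, 208.0], [0.0, 0.0, 1.0]] [-0.092  0.     0.     0.     0.   ] [1.211 0.394 1.265] [[-0.48, 0.88, 0.01], [0.73, 0.4, -0.55], [-0.49, -0.26, -0.83]]
```

View pics/top0.png

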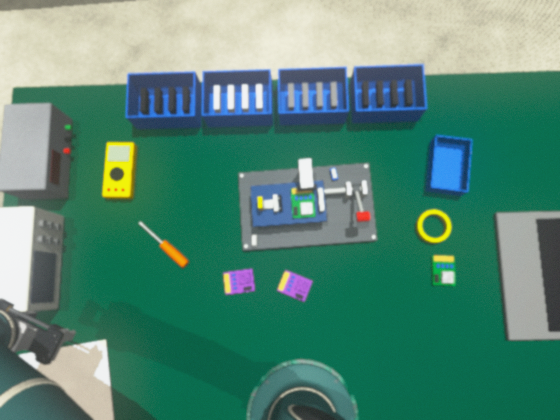

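View pics/scene0.png

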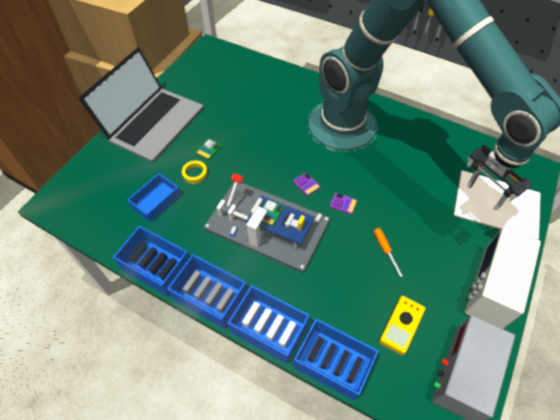

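The top view shows the fixture's base with corners near (240,175), (367,164), (376,240) and (245,250). The yellow tab is at (262,203), the red grip at (363,216) and the module at (304,204). The scene view shows the same with the grip at (237,178) and the tab at (298,222).

```bash
cat > h.py <<'E'
from workcell import r, optics
import cv2,numpy as np
from scipy.spatial.transform import Rotation as Ro
def ray(c,p):
    u=cv2.undistortPoints(np.array([[p]],float),np.array(c['mtx']),np.array(c['dist']))[0,0]
    R=np.array(c['R']);return -R.T@np.array(c['t']),R.T@np.array([u[0],u[1],1.])
def onz(c,p,z):
    o,d=ray(c,p);return o+d*(z-o[2])/d[2]
def tri(c1,p1,c2,p2):
    o1,d1=ray(c1,p1);o2,d2=ray(c2,p2)
    k=np.linalg.lstsq(np.c_[d1,-d2],o2-o1,rcond=None)[0]
    a,b=o1+k[0]*d1,o2+k[1]*d2;return (a+b)/2,np.linalg.norm(a-b)
def blob(im,lo,hi,box):
    """contours by HSV range in box x0,y0,x1,y1 -> largest contour, centroid"""
    x0,y0,x1,y1=box;m=cv2.inRange(cv2.cvtColor(im,cv2.COLOR_BGR2HSV)[y0:y1,x0:x1],lo,hi)
    cs=cv2.findContours(m,cv2.RETR_EXTERNAL,cv2.CHAIN_APPROX_NONE)[0];k=max(cs,key=cv2.contourArea)+[x0,y0]
    M=cv2.moments(k);return k,(M['m10']/M['m00'],M['m01']/M['m00']),M['m00']
E
python3 - <<'E'
from h import *
t=cv2.imread('pics/top0.png');s=cv2.imread('pics/scene0.png')
ct,cs=optics.get_calibration('top'),optics.get_calibration('scene')
# base outline: not green felt
hsv=cv2.cvtColor(t,cv2.COLOR_BGR2HSV)
print(hsv[243,300],hsv[270,330],hsv[180,270])
m=cv2.inRange(hsv,(0,0,40),(179,90,140));m[:155]=0;m[258:]=0;m[:,:230]=0;m[:,385:]=0
m=cv2.morphologyEx(m,cv2.MORPH_CLOSE,np.ones((9,9)))
k=max(cv2.findContours(m,0,2)[0],key=cv2.contourArea)
P=np.array([onz(ct,p[0],.02)[:2] for p in cv2.convexHull(k).astype(float)])
rc=cv2.minAreaRect((P*1000).astype(np.float32));print('base',rc)
for n,lo,hi,bt,bs in [('red',(0,150,90),(8,255,255),(345,200,380,230),(225,165,250,190)),('red2',(172,150,90),(179,255,255),(345,200,380,230),(225,165,250,190)),('tab',(22,120,90),(35,255,255),(250,190,275,215),(285,205,312,235))]:
    try:
        a,b=blob(t,lo,hi,bt),blob(s,lo,hi,bs);print(n,a[1],a[2],b[1],b[2],tri(ct,a[1],cs,b[1]))
    except Exception as e: print(n,e)
E
```

```text
[ 90  21 145] [ 81 225 112] [ 87  17 138]
base ((566.7466430664062, -29.944198608398438), (243.1207275390625, 372.9673767089844), 3.2001590728759766)
red (362.9453860640301, 216.02636534839922) 88.5 (236.71471471471472, 177.71471471471472) 55.5 (array([ 0.50970589, -0.16902528,  0.11532527]), np.float64(0.004524985599316724))
red2 max() iterable argument is empty
tab (259.7733333333333, 202.68444444444444) 37.5 (300.57246376811594, 222.05072463768113) 46.0 (array([0.55322033, 0.09466642, 0.10107703]), np.float64(0.00496663546405705))
```

Emit:
carry_out(moves=[[-0.055,-0.035,0,-0.12,0.5],[-0.11,-0.07,0,-0.25,0.2],[-0.165,-0.105,0,-0.37,0],[-0.22,-0.14,0,-0.49,0],[-0.275,-0.175,0,-0.49,0],[-0.33,-0.21,0,-0.49,0],[-0.385,-0.245,0,-0.49,0],[-0.444,-0.277,0,-0.49,0]])

```text
t: 1.1
eef_pos: [0.536, 0.1468, 0.2305]
tcp_rot: [-0.029, 1.0, -0.0, -0.0]
ft_force: [0.4, 1.1, 0.5]
finger_gap: 0.0179
gripper_force: 0.0
```

Run:
```python
from h import *
s=r.observe();print({k:np.round(s[k],4) for k in ['t','eef_pos','tcp_rot','ft_force','finger_gap']}); print(Ro.from_quat(s['tcp_rot']).as_matrix().round(3))
c=optics.get_calibration('wrist');np.save('w1.npy',c,allow_pickle=True)
cv2.imwrite('pics/w1.png',optics.camera('wrist'))
print(np.round(-np.array(c['R']).T@c['t'],3))
```

```text
{'t': np.float64(1.1), 'eef_pos': array([0.536 , 0.1468, 0.2305]), 'tcp_rot': array([-0.0287,  0.9996, -0.    , -0.    ]), 'ft_force': array([0.4228, 1.0772, 0.5336]), 'finger_gap': np.float64(0.0179)}
[[-0.998 -0.057 -0.   ]
 [-0.057  0.998 -0.   ]
 [ 0.    -0.    -1.   ]]
[0.461 0.143 0.386]
```

View pics/w1.png

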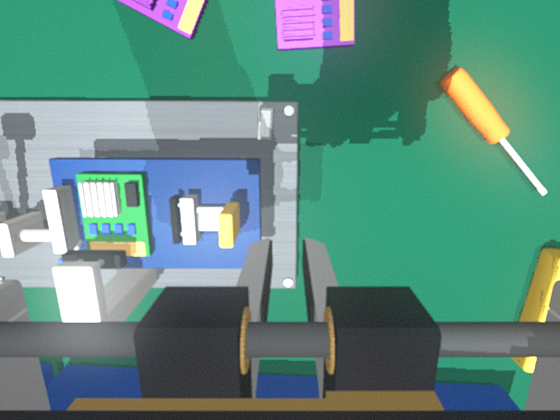

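The wrist view, square to the fixture, shows the base's left edge at column 298 (rows 101 to 288) and the deck's left edge at column 260 (rows 158 to 268). The tab is near (232,223), the dark pad near (174,220) and the green module spans columns 78 to 150.

Run:
```python
from h import *
c=np.load('w1.npy',allow_pickle=True).item();im=cv2.imread('pics/w1.png')
th=0.057;F=np.array([[np.cos(th),-np.sin(th)],[np.sin(th),np.cos(th)]])
def f(p,z,exp):
    w=onz(c,p,z)[:2];print(p,'world',w.round(4),'O->',(w-F@np.array(exp)).round(4))
f((298,101),.02,(-.11,.185));f((298,288),.02,(.11,.185));f((20,101),.02,(-.11,0))
f((260,158),.08,(-.055,.148));f((260,268),.08,(.055,.148));f((52,158),.08,(-.055,-.047))
k,cen,a=blob(im,(18,100,60),(32,255,255),(210,195,250,255));x,y,w,h=cv2.boundingRect(k);print('tab',cen,x,y,w,h)
# bottom right edge of tab at z~.089? top at .1245
print(cv2.approxPolyDP(k,2,True)[:,0].tolist())
for p in [(x+w,y),(x+w,y+h)]: print(onz(c,p,.1245).round(4))
k,cen,a=blob(im,(50,100,60),(70,255,255),(60,160,165,270));x,y,w,h=cv2.boundingRect(k);print('mod',x,y,w,h)
```

```text
(298, 101) world [0.4405 0.1532] O-> [ 0.5609 -0.0252]
(298, 288) world [0.6593 0.1675] O-> [ 0.56   -0.0235]
(20, 101) world [ 0.457  -0.1415] O-> [ 0.5668 -0.1353]
(260, 158) world [0.4961 0.1197] O-> [ 0.5594 -0.0249]
(260, 268) world [0.6067 0.1236] O-> [ 0.5602 -0.0273]
(52, 158) world [ 0.5069 -0.0728] O-> [ 0.5591 -0.0227]
tab (229.83789260385, 214.7882472137791) 220 203 18 43
[[237, 203], [227, 204], [220, 214], [231, 217], [231, 245], [231, 213]]
[0.5287 0.1064 0.1245]
[0.5663 0.1071 0.1245]
mod 77 173 74 82
```

Emit:
carry_out(moves=[[-0.005,0.005,0,0,0],[-0.005,0.005,0.05,0,0],[-0.005,0.005,0.11,0,0],[-0.005,0.005,0.11,0,0]])

```text
t: 1.65
eef_pos: [0.5373, 0.1545, 0.1173]
tcp_rot: [-0.029, 1.0, -0.001, -0.003]
ft_force: [-0.5, 0.1, 0.9]
finger_gap: 0.0004
gripper_force: 0.0
```

Emit:
carry_out(moves=[[-0.017,0,0,0,0],[-0.017,-0.03,0,0,0],[-0.017,-0.045,0,0,0],[-0.017,-0.055,0,0,0],[-0.017,-0.055,0,0,0]])

```text
t: 2.28
eef_pos: [0.5605, 0.1002, 0.1217]
tcp_rot: [-0.029, 1.0, 0.0, 0.001]
ft_force: [-0.6, -0.3, 0.3]
finger_gap: 0.0006
gripper_force: 0.0
```

Emit:
carry_out(moves=[[0.003,-0.006,0,0,0],[0.003,-0.01,0,0,0],[0.003,-0.01,0,0,0]])

```text
t: 2.65
eef_pos: [0.5578, 0.0907, 0.121]
tcp_rot: [-0.029, 1.0, 0.0, 0.0]
ft_force: [0.5, 3.3, 1.6]
finger_gap: 0.0004
gripper_force: 1.7
```

Run:
```python
from h import *
s=r.observe();print(s['eef_pos'],s['ft_force'])
c=optics.get_calibration('wrist');np.save('w2.npy',c,allow_pickle=True)
cv2.imwrite('pics/w2.png',optics.camera('wrist'))
```

```text
[0.55784304 0.09069388 0.12100542] [0.46164183 3.26009454 1.61308912]
```

View pics/w2.png

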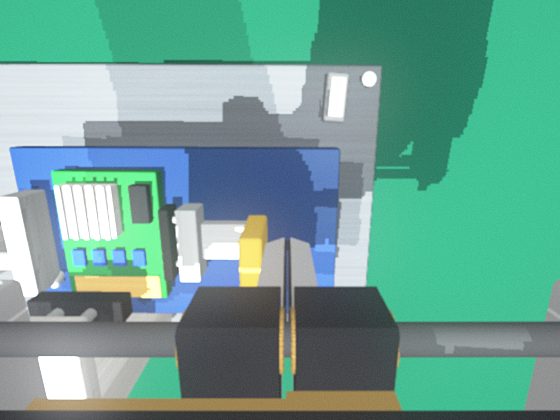

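The fingers touch the tab (about (253,240)), and the pad has reached the module (column 165). The module's left edge (columns 53 to 68) still stands off the stop (about column 45), so I push on.

Emit:
carry_out(moves=[[0,-0.004,0,0,0],[0,-0.008,0,0,0],[0,-0.01,0,0,0],[0,-0.01,0,0,0]])

```text
t: 3.2
eef_pos: [0.5583, 0.0807, 0.1208]
tcp_rot: [-0.029, 1.0, 0.0, 0.0]
ft_force: [0.7, 5.1, 4.3]
finger_gap: 0.0001
gripper_force: 2.4
```

Emit:
carry_out(moves=[[0,-0.003,0,0,0],[0,-0.005,0,0,0],[0,-0.005,0,0,0]])

```text
t: 3.58
eef_pos: [0.5585, 0.0764, 0.1208]
tcp_rot: [-0.029, 1.0, 0.001, 0.0]
ft_force: [-0.7, 9.3, 5.3]
finger_gap: 0.0007
gripper_force: 4.4
```

Run:
```python
from h import *
cv2.imwrite('pics/w3.png',cv2.resize(optics.camera('wrist')[140:330,:340],None,fx=2.3,fy=2.3,interpolation=cv2.INTER_CUBIC))
```

```text
(no output)
```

View pics/w3.png

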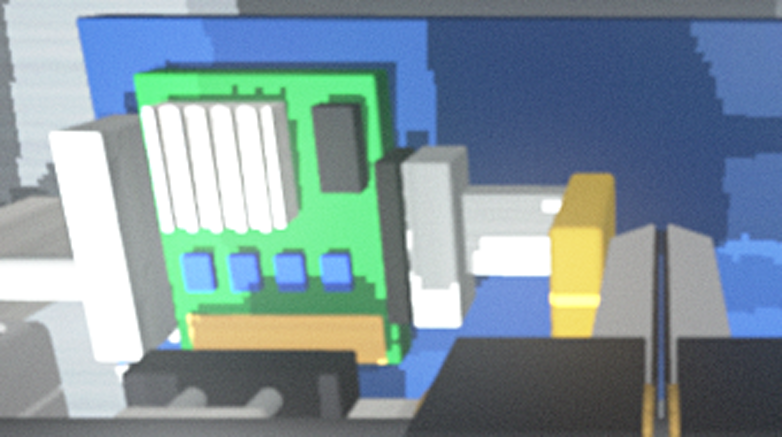

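The module now rests against the stop (crop around column 150), the pad touches it (about column 395), and the force has risen to 9 N. I press the pad in about 2.5 mm more.

Emit:
carry_out(moves=[[0,-0.0015,0,0,0],[0,-0.003,0,0,0],[0,-0.003,0,0,0]])

```text
t: 4.0
eef_pos: [0.5586, 0.0747, 0.1209]
tcp_rot: [-0.03, 1.0, 0.001, 0.0]
ft_force: [-1.1, 15.4, 5.4]
finger_gap: 0.0006
gripper_force: 7.6
```

Emit:
carry_out(moves=[[0,-0.0015,0,0,0],[0,-0.003,0,0,0],[0,-0.003,0,0,0]])

```text
t: 4.38
eef_pos: [0.5586, 0.0741, 0.121]
tcp_rot: [-0.031, 1.0, 0.002, 0.0]
ft_force: [-1.9, 27.2, 6.1]
finger_gap: 0.0007
gripper_force: 13.7
```

Emit:
carry_out(moves=[[0,0.03,0,0,0],[0,0.04,-0.02,0,0],[0,0.03,-0.08,0,0],[0.015,-0.02,-0.13,0,0.5],[0.03,-0.08,-0.13,0,1],[0.045,-0.14,-0.13,0,1],[0.06,-0.19,-0.13,0,1],[0.06,-0.235,-0.13,0,1]])

```text
t: 5.38
eef_pos: [0.511, -0.1715, 0.2508]
tcp_rot: [-0.028, 1.0, -0.0, -0.0]
ft_force: [0.2, 0.1, 0.8]
finger_gap: 0.0468
gripper_force: 0.0
```

Run:
```python
from h import *
s=r.observe();print(s['eef_pos'],s['tcp_rot'],s['ft_force'])
c=optics.get_calibration('wrist');np.save('w4.npy',c,allow_pickle=True)
cv2.imwrite('pics/w4.png',optics.camera('wrist'))
```

```text
[ 0.51095395 -0.17153356  0.25076384] [-2.78176690e-02  9.99612984e-01 -1.13183473e-04 -2.14922870e-04] [0.20074469 0.09841481 0.7597936 ]
```

View pics/w4.png

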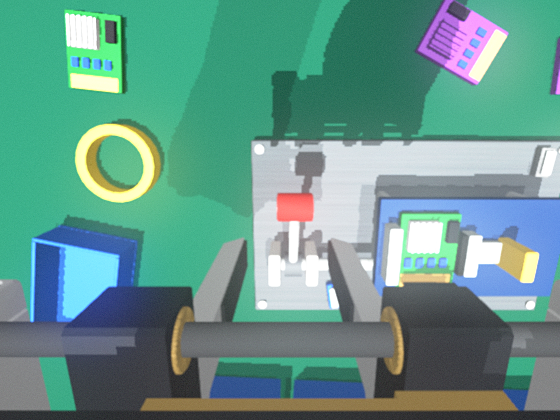

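The jaw stays shut on the module (pad near column 457). The red grip spans about columns 277 to 314, centred near (296,207), and the grip is free on both sides.

Run:
```python
from h import *
c=np.load('w4.npy',allow_pickle=True).item();im=cv2.imread('pics/w4.png')
k,cen,a=blob(im,(0,120,90),(8,255,255),(265,180,330,235));x,y,w,h=cv2.boundingRect(k);print(cen,x,y,w,h)
for z in(.118,.125): print(z,onz(c,cen,z).round(4),onz(c,(x,y+h/2),z).round(4),onz(c,(x+w,y+h/2),z).round(4))
for p,e in [((253,142),(-.11,-.185)),((253,309),(.11,-.185))]:
    w_=onz(c,p,.02)[:2]; F=np.array([[np.cos(.057),-np.sin(.057)],[np.sin(.057),np.cos(.057)]]);print(w_.round(4),(w_-F@e).round(4))
```

```text
(294.76042862610024, 206.86854190585535) 277 194 36 27
0.118 [ 0.5112 -0.1643  0.118 ] [ 0.5127 -0.1803  0.118 ] [ 0.5109 -0.1478  0.118 ]
0.125 [ 0.5094 -0.1646  0.125 ] [ 0.5108 -0.1802  0.125 ] [ 0.5091 -0.1484  0.125 ]
[ 0.4621 -0.2134] [ 0.5614 -0.0224]
[ 0.6791 -0.2073] [ 0.5587 -0.0288]
```

Emit:
carry_out(moves=[[-0.002,0.007,0,0,0.8],[-0.002,0.007,0.04,0,0.8],[-0.002,0.007,0.09,0,0.8],[-0.002,0.007,0.127,0,0.8],[-0.002,0.007,0.127,0,0.8]])

```text
t: 6.05
eef_pos: [0.5127, -0.1604, 0.1216]
tcp_rot: [-0.029, 1.0, 0.001, -0.002]
ft_force: [0.7, 0.1, 0.7]
finger_gap: 0.0752
gripper_force: 0.0
```

Correct y by -3 mm and close.

Emit:
carry_out(moves=[[0,-0.003,0,0,0],[0,-0.003,0,0,0],[0,-0.003,0,0,0],[0,-0.003,0,0,0],[0,-0.003,0,0,0],[0,-0.003,0,0,0]])

```text
t: 6.8
eef_pos: [0.5141, -0.1648, 0.1235]
tcp_rot: [-0.029, 1.0, 0.0, -0.0]
ft_force: [-1.5, 3.5, 3.4]
finger_gap: 0.0321
gripper_force: 30.0
```

Emit:
carry_out(moves=[[-0.005,0.001,-0.006,0,0],[-0.011,0.001,-0.012,0,0],[-0.0175,0.001,-0.0175,0,0],[-0.024,0.001,-0.0225,0,0],[-0.031,0.001,-0.027,0,0],[-0.038,0.001,-0.0305,0,0],[-0.038,0.001,-0.0305,0,0]])

```text
t: 7.68
eef_pos: [0.5527, -0.1623, 0.1545]
tcp_rot: [-0.029, 1.0, -0.0, 0.0]
ft_force: [-4.1, -4.5, 3.3]
finger_gap: 0.0317
gripper_force: 30.0
```

Emit:
carry_out(moves=[[-0.008,-0.001,-0.0035,0,0],[-0.0155,-0.001,-0.006,0,0],[-0.023,-0.001,-0.008,0,0],[-0.031,-0.001,-0.0095,0,0],[-0.039,-0.001,-0.0105,0,0],[-0.047,-0.001,-0.011,0,0],[-0.047,-0.001,-0.011,0,0],[-0.047,-0.001,-0.011,0,0]])

```text
t: 8.68
eef_pos: [0.5996, -0.1598, 0.1654]
tcp_rot: [-0.029, 1.0, 0.0, 0.0]
ft_force: [-1.5, 1.1, 6.0]
finger_gap: 0.0318
gripper_force: 30.0
```

Run:
```python
from h import *
s=r.observe();print(s['eef_pos'],s['ft_force'],s['finger_gap'])
a=optics.camera('wrist');b=optics.camera('scene')[150:290,190:350]
b=cv2.resize(b,(480,420),interpolation=cv2.INTER_CUBIC)
cv2.imwrite('pics/w5.png',cv2.resize(np.hstack([a,b]),(800,323)))
```

```text
[ 0.59961279 -0.15983648  0.16541358] [-1.48843383  1.10424917  6.01067595] 0.031806441227336946
```

View pics/w5.png

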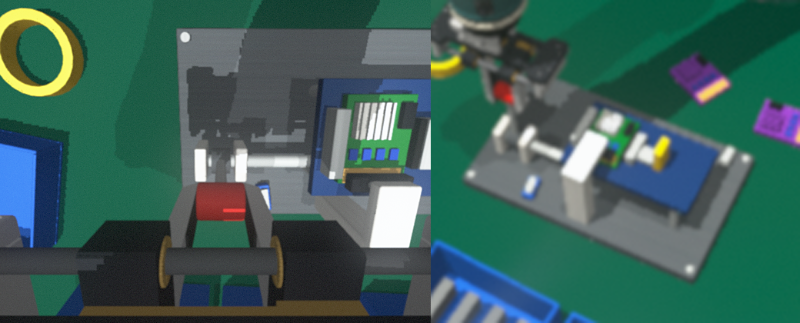

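The grip (red, about (220,203)) is held between the fingers above the axis. The deck is raised, the module is still clamped and under the probe bar, and the TCP is at upright to within about 2 mm.

```bash
python3 -c "
from workcell import r
print(r.job_done())"
```

```text
the job is handed in; nothing more can be done
None
```

The job is handed in at about 8.7 s: the jaw is shut with the module against the stop, and the gripper is holding the cam lever upright with the deck raised. The hand-in gave no verdict, so I can't confirm that it passed.

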